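# Reset the bottle stop of a label cradle to the next hole

### The arm

A 6-joint arm with a two-finger parallel gripper is mounted at the origin on the work surface. World frame = base frame: x ahead of the robot, y to its left, z up, the work surface at z = 0. Lengths are in mm, angles in rad, forces in N, time in s.
With the tool pointing down it reaches from about 275 to 750 mm from the base axis. Payload 10.2 kg.
Tool frame: the origin (TCP) lies midway between the tips of the shut fingers; the grasp point (between the pads) lies 19 mm behind it (ctrl.grip_depth is the distance from the TCP to the grasp point, in mm); y points along the fingers, x is the direction in which the jaws open and shut, and the axes are right-handed (so a half turn about y gives the same grasp; the last joint's range is limited). The gripper opens to 85 mm and grips with 20 to 120 N. Pads are 22 mm wide; open, the fingers measure 114 mm over their backs; the gripper's body (76 mm by 85 mm) begins 54 mm behind the grasp point. The pads swing forward as they close: fully open they stand 13 mm farther back than shut.
Start: joints at [-1.551, 0.313, 1.498, -0, 1.331, -0.223], TCP at [126.208, -509.61, 231.294] pointing down, gripper open.
Joint ranges: [-2.94, 2.94], [-0.97, 2.17], [0.19, 2.56], [-1.23, 4.37], [0.02, 3.11], [-2.88, 2.88]. Speed limits (rad/s): [2.39, 2.39, 3.01, 3.14, 3.14, 3.14].

### API

Orientations are given as a unit quaternion [w, x, y, z].
In Python, from rig import ctrl gives the robot as it stands. The module is installed in compiled form; this text tells all that it offers.
- The arm moves only by the tool drive_tool, never from a script. Its arguments are lists of equal length, an entry for each row: "gripper": the closure, from 0 (fully open) to 1 (shut); "offset": the shift along the tool's x, y, z in m, a list of three; "turn": the turn about the tool's y in degrees. In form: {"gripper": [gripper, ...], "offset": [[tx, ty, tz], ...], "turn": [turn, ...]}. A call has 1 to 20 rows; each row shifts and turns the commanded pose from where the row before left it, along the tool's axes as they then stand; what a row does not reach is not made up. A row lasts 1/12 s, in which the tool goes at most 41.7 mm and 7.16 degrees, less where a joint would pass 70% of its speed; a pose out of reach is approached as far as the arm can. A call is refused whole if a number of a shift passes 0.0417 or a number of a turn 7.16, either way. A call with a gripper value outside its range is refused whole. The fingers move at their own pace and stop on an object; "force" is the grip in N (left out, the last holds). Time passes only in rows, so rows that do not move let the fingers close. It gives the time, the measured TCP pose, the force and the opening at its end, in the units of the state.
- ctrl.sense(): the state, without advancing time (a new reading comes with each control period).
- ctrl.capture(name): name is "scene" or "top" or "wrist"; returns (picture, depth): 420x560x3 uint8, red, green, blue; 420x560 float32, mm along the optical axis (not along the pixel's ray), 0 where there is no reading.
- ctrl.camera_params(name): a dict with "fovy" (degrees; the focal length in pixels is half the picture's height over the tangent of half this angle, whatever the lens; pixels are square), "cx", "cy" (the principal point, pixels), "view" (4x4, takes a point from world to camera coordinates); the wrist camera has in their place "tool_from_camera" (4x4, takes a point from camera to tool coordinates, whose origin is the TCP and whose axes are the tool frame's). Camera axes: x right, y down, z forward; pixel columns grow to the right and rows downward; lengths in mm; the calibration is good to about 2 mm. A picture is of the moment at which its call begins: read the wrist's pose just before it. camera_params takes no time and is no camera call.
- ctrl.finish_job(): hands the job in, once; it reports no verdict.
Trained networks look in the newest picture that a camera, given by its name, has taken for a name from the list of things; names that differ only in an ending like _2 or _b are one class to them, and where a whole thing is asked for, a point or a joint stands for the part that bears it (a point fixed in the world has none). Each returns a list of dicts, best first, with "score" (0 to 1); they miss things now and then, are a little off and sometimes report something else, mostly with a low value. They report only what shows in the picture. A call takes as long as a camera call.
- ctrl.boxes_of(camera, query): "centre" ([x, y, z] in mm, in the coordinates of the camera as it stood for that picture, good to about 4 mm: the middle of the surface that is visible of it).
- ctrl.regions_of(camera, query): "mask" (420x560 bool, what is visible of it).
- ctrl.pinpoint(camera, query): "centre" ([x, y, z] in mm, in the coordinates of the camera as it stood for that picture, good to about 4 mm: a listed point, or the origin of a listed thing).
The state is a dict: "time_s": time; "joints": joint angles; "dq": joint speeds; "tau": joint torques, N m; "eef_pos": TCP position; "ee_rot": TCP orientation; "force": force on the tool from outside, world axes, zero at the start; "wrist_torque": the same for the moment, N m; "grip_width": opening from 0.0 (shut) to 1.0 (fully open).
Only numpy, scipy, OpenCV 4.12 (cv2) and the standard library are available. Lean on these libraries where they do the work, as an engineer would, in place of code of your own. Each camera call takes 0.05 s, during which the arm holds its last target.

### The job

Set the label cradle for longer bottles: press in the spring button on the far side of the stop sleeve, slide the sleeve towards its clamp lever's end until the button pops fully out through the next hole, the one in the screwed-on index plate, and then fold the clamp lever down flat. The sleeve is thin tube and the button is small: do not pinch hard, go gently once the button is in its hole, and leave the bottles and other things alone.

Things in the scene. Friction and masses are not known exactly. Their poses are not given: they have to be found in the camera images.
- cradle: The label cradle, fixed to the counter: steel base plate 210 x 510 x 12 mm, two white V blocks on the robot's side, a fixed square rail between two dark feet along the far side. Origin: on the counter under the rail's axis, in line with the button. z up; x across the rail, away from the robot, to the face where the button sticks out; y along the rail to the lever end. Rail axis 75 mm up.
- button_tip (a point): Centre of the flat tip of the steel spring button. The button sits in the fixed rail and sticks out along cradle +x through a hole of the sleeve, 4 mm proud of its face. Round, 14 mm across, with a 45 degree cone nose 4.5 mm high, 5 mm across at the tip. Out, it locks the sleeve; pressed flush, a push of about 8 to 14 N along the rail wedges it under the sleeve's wall.
- button (a joint): Travel of the button, m: 0 = fully out (popped), 0.004 = flush with the sleeve's face, 0.0065 to 0.0085 = under the sleeve's wall. Its spring pushes back with 2 N when out and 5 N when fully in.
- sleeve_mid (a point): Middle hole's place on the axis of the sliding sleeve, a thin square aluminium tube 36 mm wide (cradle x), 40 mm high, reaching 116 mm to -y and 70 mm to +y of this point. The button starts in its middle hole, in the +x face. A white stop plate hangs on its -y end, on the robot's side. Pinch it across its width; 20 to 30 N presses the button in and holds the tube, over 50 N a side dents it.
- sleeve (a joint): Slide of the sleeve along the rail, m, + towards the lever end: 0 = button in the middle hole (the start). The next hole (16 mm) is in an index plate, 64 x 30 mm and 1.5 mm proud, on the -y half of the +x face; it is screwed down anywhere such that the button pops at +0.056 to +0.080, found by feel. Sliding takes 2 to 4 N. Popped, the sleeve is stopped hard (2 mm play); over 20 N on the button damages it.
- clamp_tip (a point): Top of the free end of the clamp lever, a steel bar 20 mm wide and 8 mm thick that leans up and away over the rail towards +y and moves with the sleeve. It is pushed down from above. Flat, its top is 41 mm above the sleeve's centre.
- clamp_hinge (a point): Middle of the lever's hinge pin, on the black collar at the sleeve's +y end: 83 mm along y and 37 mm up from the sleeve's centre. The pin runs along cradle x; the lever's free end is 63 mm from it.
- clamp (a joint): Angle of the clamp lever, rad: 0 = folded down flat (level, against its stop), larger = raised. Starts at 0.55 to 0.8 and stays where it is left; pushing it down takes 3 to 4 N at 35 mm from the pin.
- bottle_a: Bystander: empty green wine bottle, standing, 74 mm across, 298 mm high; origin under its foot.
- bottle_b: Bystander: a second such green wine bottle.
- bottle_c: Bystander: a third such green wine bottle.
- spray: Bystander: white spray bottle, 72 mm across, 225 mm high; origin under its foot.
- bowl: Bystander: white bowl, 110 mm across, 55 mm high; origin under its foot.
- pail: Bystander: small steel pail, 120 mm across, 110 mm high; origin under its foot.
- cork: Bystander: cork standing on the base plate, 24 mm across, 45 mm high; origin under its foot.
- wrench: Bystander: small wrench lying on the base plate, 140 mm long; origin under it.

How it is judged (in metres and radians):
On the way, in this order (a step that is already met when the one before it is completed fails the run):
1. the button is pressed in and the sleeve has left its hole (value of joint button above 0.005 m and value of joint sleeve above 0.012 m), for 0.05 s.
2. the button has popped fully out through the next hole, the lever still raised (value of joint button below 0.001 m and value of joint sleeve between 0.052 and 0.084 m and value of joint clamp above 0.3 rad), for 0.2 s.
3. the clamp lever is folded down flat (value of joint clamp below 0.08 rad), for 0.2 s.
At the end, for the whole second after the job is handed in: The button stands popped out (within 1 mm of its full travel) through the hole of the index plate, so the sleeve sits 52 to 84 mm towards the lever end, the clamp lever is folded flat (within 0.08 rad), and the sleeve is at rest (value of joint button below 0.001 m and value of joint sleeve between 0.052 and 0.084 m and value of joint clamp below 0.08 rad and velocity of joint sleeve below 0.005 m/s); the robot touches nothing.
It fails at once if the sleeve is forced against the button with more than 20 N (contact force between sleeve and button above 20 N).
It fails at once if the fingers squeeze or shove the sleeve with more than 50 N a side (the forces of both fingers add up to 100 N) (contact force between the fingers and sleeve above 100 N).
It fails at once if a bottle, the spray, bowl, pail, cork or wrench is displaced by more than 30 mm (distance of any of bottle_a, bottle_b, bottle_c, spray, bowl, pail, cork, wrench from where it was at the start of the episode above 0.03 m).
It also fails if it takes over 51 s, if anything falls off the work surface, if the arm or the gripper's body presses on something with over 40 N, if the wrist force passes 120 N, or if a joint passes its speed limit or range.

## Working session

There is one attempt and no reset: what is moved stays moved. The work goes in short steps, Python scripts to look and compute and a tool call to move; the robot and the scene stay as the last step left them, time stands still between calls to the robot, and variables do not carry over. Pictures are saved under pics/ and viewed, and the job is handed in when it is done.

Besides the shell and the picture viewer there is one more tool, called after "Emit:" as a command line: name --pt "numbers of a row" for each row, then --argument value for the rest. drive_tool: Moves the arm, as the interface text tells. Its arguments: {"type":"object","properties":{"gripper":{"type":"array","items":{"type":"number"}},"offset":{"type":"array","items":{"type":"array","items":{"type":"number"}}},"turn":{"type":"array","items":{"type":"number"}},"force":{"type":"number"}},"required":["gripper","offset","turn"]}

```bash
mkdir -p pics; cat > h.py <<'E'
import numpy as np, cv2
from rig import ctrl
from scipy.spatial.transform import Rotation as R
def T_tool(s):
    q=s['ee_rot'];T=np.eye(4);T[:3,:3]=R.from_quat([q[1],q[2],q[3],q[0]]).as_matrix();T[:3,3]=s['eef_pos'];return T
def cam2world(name,s=None):
    p=ctrl.camera_params(name)
    if name=='wrist': return T_tool(s)@np.array(p['tool_from_camera'])
    return np.linalg.inv(np.array(p['view']))
def fpx(name):
    return 210/np.tan(np.radians(ctrl.camera_params(name)['fovy'])/2)
def tw(M,c): return (M@np.r_[c,1])[:3]
def cloud(name,d,M):
    p=ctrl.camera_params(name);f=fpx(name);v,u=np.mgrid[:420,:560]
    P=np.stack([(u-p['cx'])/f*d,(v-p['cy'])/f*d,d],-1)
    return P@M[:3,:3].T+M[:3,3]
def save(n,im): cv2.imwrite('pics/'+n+'.png',cv2.cvtColor(im,cv2.COLOR_RGB2BGR))
E
python3 - <<'E'
from h import *
s=ctrl.sense();print(s)
print(T_tool(s).round(3))
for n in ['scene','top']:
    im,d=ctrl.capture(n);save(n+'0',im);np.save(n+'0.npy',d);M=cam2world(n)
    print(n,ctrl.camera_params(n))
    for q in ['button_tip','sleeve_mid','clamp_tip','clamp_hinge','cradle']:
        for r in ctrl.pinpoint(n,q)[:2]: print(n,q,round(r['score'],2),tw(M,r['centre']).round(1))
print(ctrl.camera_params('wrist'))
print(ctrl.sense()['time_s'])
E
```

```text
{'time_s': 0.0, 'joints': array([-1.55140570e+00,  3.13449226e-01,  1.49837562e+00, -3.18163354e-05,
        1.33100482e+00, -2.23439736e-01]), 'dq': array([ 0.00024693,  0.00125347, -0.00018185, -0.00062166,  0.00075137,
        0.00080633]), 'tau': array([ 3.89891080e-03, -4.12270260e+01, -2.59735912e+01,  2.81105980e-05,
        4.24543963e-03,  8.22583047e-06]), 'eef_pos': array([ 126.19211054, -509.36439487,  230.75860643]), 'ee_rot': array([ 0.55721145, -0.55654696,  0.436043  , -0.43547375]), 'force': array([ 1.06634265, -0.58510565,  0.1607607 ]), 'wrist_torque': array([ 0.02897949, -0.00036352,  0.00586664]), 'grip_width': 0.996821223802606}
[[ 2.40000e-01 -0.00000e+00  9.71000e-01  1.26192e+02]
 [-9.71000e-01  1.00000e-03  2.40000e-01 -5.09364e+02]
 [-1.00000e-03 -1.00000e+00  0.00000e+00  2.30759e+02]
 [ 0.00000e+00  0.00000e+00  0.00000e+00  1.00000e+00]]
scene {'fovy': 57.91403633198605, 'cx': 284.44945787407676, 'cy': 212.37047142826506, 'view': array([[ 6.75596132e-01,  7.37236852e-01, -7.18964574e-03,
        -4.39584164e+02],
       [ 5.52862104e-01, -5.13040377e-01,
[... 725 characters left out ...]
237993e+03],
       [ 0.00000000e+00,  0.00000000e+00,  0.00000000e+00,
         1.00000000e+00]])}
top sleeve_mid 0.69 [505.4 -82.   76.7]
top clamp_tip 0.6 [527.5  37.7 160.1]
top clamp_hinge 0.46 [521.4  -8.4 108.7]
top cradle 0.76 [509.1 -86.5   1.9]
{'fovy': 68.25390131997469, 'cx': 277.04201402068475, 'cy': 203.79105537707795, 'tool_from_camera': array([[ 9.99998773e-01, -1.49291929e-03, -4.75152427e-04,
        -1.15207977e+00],
       [ 1.04044684e-05, -2.96945674e-01,  9.54894375e-01,
        -1.42610876e+02],
       [-1.56667469e-03, -9.54893208e-01, -2.96945294e-01,
         7.56127511e+01],
       [ 0.00000000e+00,  0.00000000e+00,  0.00000000e+00,
         1.00000000e+00]])}
0.6
```

View pics/scene0.png

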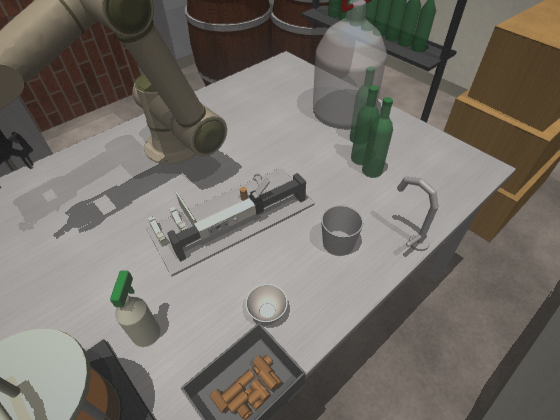

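View pics/top0.png

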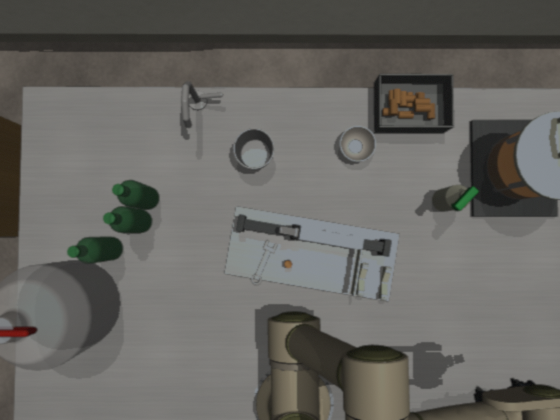

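The pictures show the cradle at about (265,210) in the scene view and (315,250) in the top view, yawed about −11°. The wrench and the cork (top ~(288,264)) lie on the robot's side. Next I fit the axis and find the cork and wrench.

```bash
python3 - <<'E'
from h import *
th=[]
for n in ['scene','top']:
    d=np.load(n+'0.npy');M=cam2world(n);P=cloud(n,d,M)
    for zl,zh,t in [(90,100,'sleeve/foot top')]:
        m=(P[...,2]>zl)&(P[...,2]<zh)&(P[...,0]>440)&(P[...,0]<580)&(P[...,1]>-250)&(P[...,1]<10)&(d>0)
        Q=P[m];c=Q.mean(0);u,sv,vt=np.linalg.svd(Q[:,:2]-c[:2]);v=vt[0]*np.sign(vt[0][1])
        print(n,t,m.sum(),c.round(1),np.degrees(np.arctan2(-v[0],v[1])).round(2), sv)
    yaw=np.radians(-11);ex=np.array([np.cos(yaw),np.sin(yaw)]);ey=np.array([-np.sin(yaw),np.cos(yaw)])
    o=np.array([506,-82]);L=np.stack([(P[...,:2]-o)@ex,(P[...,:2]-o)@ey,P[...,2]],-1)
    np.save(n+'L.npy',L)
    # height map
    H=np.zeros((26,60))
    m=(d>0)&(abs(L[...,0])<170)&(abs(L[...,1])<300)
    for x,y,z in L[m]:
        i=int((x+170)//10);j=int((y+300)//10)
        if 0<=i<26 and 0<=j<60: H[i,j]=max(H[i,j],z)
    print('cols y -300..300 /10; rows x from -170')
    for i in range(26): print('%5d '%(-170+10*i)+' '.join('%3d'%h for h in H[i,::1]))
M=cam2world('scene')
im,d=ctrl.capture('scene')
for q in ['cork','wrench','pail','bowl','clamp_hinge']:
    for r in ctrl.pinpoint('scene',q)[:1]:
        w=tw(M,r['centre']);print(q,round(r['score'],2),w.round(1),((w[:2]-o)@ex).round(1),((w[:2]-o)@ey).round(1))
E
```

```text
scene sleeve/foot top 810 [ 503.2 -124.5   94.7] -10.51 [1954.21956952  329.72277892]
cols y -300..300 /10; rows x from -170
 -170   2   2   1   5   3   2   3   1   0   0   1   3   6   1   4   0   0   2   1   0   2   0   1   3   2   1   0   2   5   3   0   5   0   2   8   3   2   6   1   2  10   0   0  10  11  22  19  17  22  10  11  11  11  12  12  12  12   0   3   2
 -160   2   1   3   2   2   2   0   0   0  13  10  12  12  11  14   0   0  15  11   0  11  12  13  12  16  13  16  15  12  14  12  15  14  13  15  14  12  13  13  14  13  13  14  14  14  22  21  20  23  12  14  15  15  15  14  15  16   5   1   3
 -150   3   3   3   3   2   2  13  56  55  55  15  14  14  14  54  56  57  15 109   0  11  12  15  14  13  15  16  15  13  15  15  14  14  14  15  15  13  12  14  10   0  16  17  14  16  22  21  21  19  11  15  12  16  15  15  15  14  11   1   3
 -140   2   3   1   1   2   4  17  53  57  55  13  14  15  13  54  57  57  12 112   0  12  15  15  14  15  15  13  16  15  14  12  14  15  13  14  14  17  15  12   0   0  13  13  14  15  21  19  21  15  15  12  15  14  14  12  14  15   3
[... 11485 characters left out ...]
   5   4   8   4   6   2   6   6   7   7   3   4   2   5   4   6   7   5   5   3   5   7   5   3   4   4   4   7   2   5   3   3   7   5   4   4   5   3   8   6   4   3   4   6   7   6   5   5   6   6   6   5
   80   6   6   4   4   6   6   4   1   5   6   5   4   8   8   4   6   6   3   4   8   9   6   8   5   6   5   3   5   6   9   4   3   3   5  10   7   4   4   7   9   5   9   7   3   9   2   5   4   9   6   7   6   8   4   7   5   3   3   6   7
cork 0.6 [425.5  17.7  14. ] -98.1 82.5
wrench 0.52 [430.2  97.   14.9] -108.6 161.2
pail 0.63 [761.4 120.6   1.4] 212.1 247.6
bowl 0.74 [ 7.859e+02 -1.876e+02  7.000e-01] 294.9 -50.2
clamp_hinge 0.49 [ 5.197e+02 -5.000e-01  1.118e+02] -2.1 82.6
```

```bash
python3 - <<'E'
import cv2
a=cv2.imread('pics/scene0.png')[150:290,130:330];cv2.imwrite('pics/c1.png',cv2.resize(a,None,fx=4,fy=4,interpolation=cv2.INTER_CUBIC))
a=cv2.imread('pics/top0.png')[195:305,215:415];cv2.imwrite('pics/c2.png',cv2.resize(a,None,fx=4,fy=4,interpolation=cv2.INTER_CUBIC))
E
```

```text
(no output)
```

View pics/c1.png

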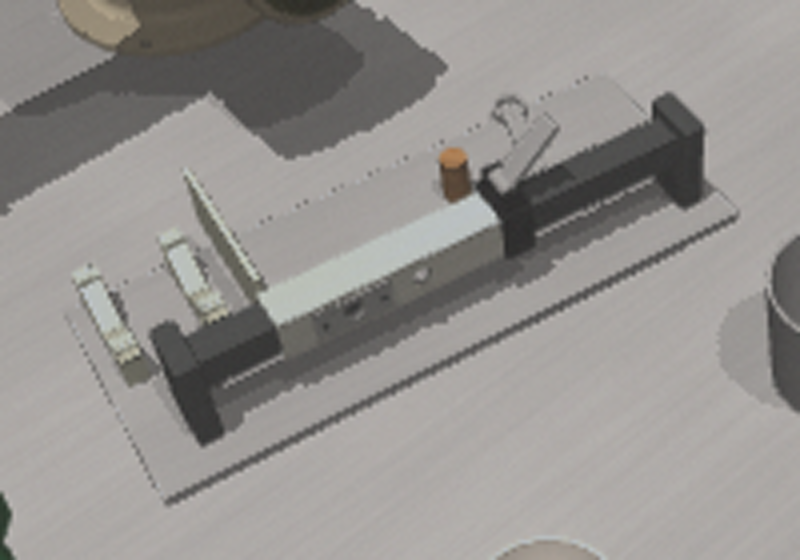

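View pics/c2.png

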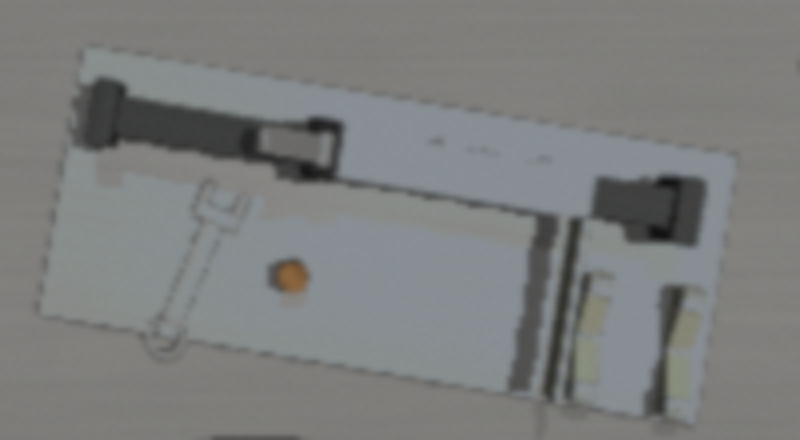

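The scene crop shows the button at (422,275) and the index-plate hole at (352,305), with the plate clear of the button. The cork and wrench sit about 100 mm to the robot's side, clear of the fingers. Next I turn to the cradle's yaw and look with the wrist camera.

Emit:
drive_tool --gripper '[0,0,0,0,0,0,0,0,0,0]' --pt "0 0 0" --pt "0 0 0" --pt "0 0 0" --pt "0 0 0" --pt "0 0 0" --pt "0 0 0" --pt "0 0 0" --pt "0 0 0" --pt "0 0 0" --pt "0 0 0" --turn '[-6.56,-6.56,-6.56,-6.56,-6.56,-6.56,-6.56,-6.56,-6.56,-6.56]'

```text
time_s: 1.73
eef_pos: [126.2, -509.6, 231.3]
ee_rot: [-0.704, 0.704, -0.063, 0.063]
force: [0.2, 0.1, 0.4]
grip_width: 0.997
```

Emit:
drive_tool --gripper '[0,0,0,0,0,0,0,0,0,0,0,0,0,0,0,0,0,0,0]' --pt "0.0198 0.0017 0.0272" --pt "0.0198 0.0017 0.0272" --pt "0.0198 0.0017 0.0272" --pt "0.0198 0.0017 0.0272" --pt "0.0198 0.0017 0.0272" --pt "0.0198 0.0017 0.0272" --pt "0.0198 0.0017 0.0272" --pt "0.0198 0.0017 0.0272" --pt "0.0198 0.0017 0.0272" --pt "0.0198 0.0017 0.0272" --pt "0.0198 0.0017 0.0272" --pt "0.0198 0.0017 0.0272" --pt "0.0198 0.0017 0.0272" --pt "0.0198 0.0017 0.0272" --pt "0.0198 0.0017 0.0272" --pt "0.0198 0.0017 0.0272" --pt "0.0198 0.0017 0.0272" --pt "0.0198 0.0017 0.0272" --pt "0 0 0" --turn '[0,0,0,0,0,0,0,0,0,0,0,0,0,0,0,0,0,0,0]'

```text
time_s: 3.32
eef_pos: [568.3, -89.3, 200.0]
ee_rot: [0.705, -0.704, 0.063, -0.063]
force: [-0.2, 0.6, -0.2]
grip_width: 1.003
```

```bash
cat > look.py <<'E'
from h import *
import sys
s=ctrl.sense();print(s['time_s'],s['eef_pos'].round(1),T_tool(s)[:3,0].round(4),s['force'].round(1))
im,d=ctrl.capture('wrist');save(sys.argv[1],im);M=cam2world('wrist',s);np.save(sys.argv[1]+'.npy',d);np.save(sys.argv[1]+'M.npy',M)
for q in ['button_tip','sleeve_mid','clamp_tip','clamp_hinge']:
    for r in ctrl.pinpoint('wrist',q)[:1]: print(q,round(r['score'],2),tw(M,r['centre']).round(1))
E
python3 look.py w1
```

```text
3.3167 [568.3 -89.3 200. ] [ 9.840e-01 -1.781e-01  2.000e-04] [-0.2  0.6 -0.2]
button_tip 0.53 [528.  -83.6  74.8]
sleeve_mid 0.7 [504.8 -84.7  75.2]
clamp_tip 0.68 [527.8  39.3 156. ]
clamp_hinge 0.76 [518.4   0.6 111. ]
```

View pics/w1.png

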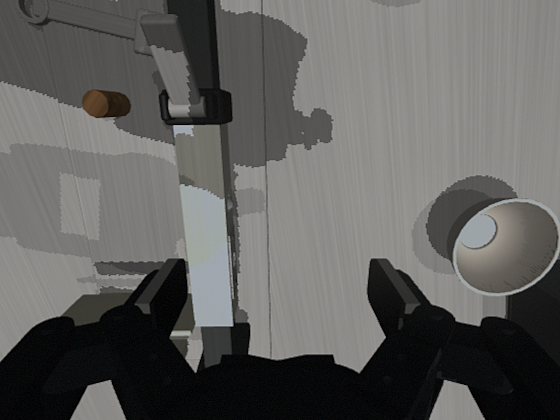

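```bash
python3 - <<'E'
from h import *
d=np.load('w1.npy');M=np.load('w1M.npy');P=cloud('wrist',d,M)
# sleeve top
for cam in ['wrist','scene','top']:
    if cam!='wrist':
        d=np.load(cam+'0.npy');P=cloud(cam,d,cam2world(cam))
    m=(d>0)&(P[...,2]>91)&(P[...,2]<100)&(abs(P[...,0]-505)<50)&(P[...,1]>-185)&(P[...,1]<-25)
    Q=P[m]
    yb=np.arange(-180,-25,10);L=[];Rr=[];Y=[]
    for y in yb:
        q=Q[abs(Q[:,1]-y)<5]
        if len(q)>8: L.append(q[:,0].min());Rr.append(q[:,0].max());Y.append(y)
    a=np.polyfit(Y,L,1);b=np.polyfit(Y,Rr,1);ang=np.degrees(np.arctan([a[0],b[0]]))
    print(cam,len(Q),'z',np.median(Q[:,2]).round(1),'slopes deg',ang.round(2),'width',(np.mean(Rr)-np.mean(L))*.98,'centre x at y=-83',((np.polyval(a,-83)+np.polyval(b,-83))/2).round(1))
im=cv2.imread('pics/w1.png')[90:350,130:330];cv2.imwrite('pics/w1c.png',cv2.resize(im,None,fx=3,fy=3,interpolation=cv2.INTER_CUBIC)[:600*2,:])
cv2.imwrite('pics/w1c.png',cv2.resize(im[30:230,40:140],None,fx=3,fy=3,interpolation=cv2.INTER_CUBIC))
E
```

```text
wrist 7540 z 95.1 slopes deg [11.27  9.32] width 38.06474101262841 centre x at y=-83 506.1
scene 545 z 95.3 slopes deg [9.48 8.9 ] width 36.78512134537491 centre x at y=-83 508.7
top 567 z 95.2 slopes deg [9.5  9.45] width 34.23959566917841 centre x at y=-83 508.3
```

View pics/w1c.png

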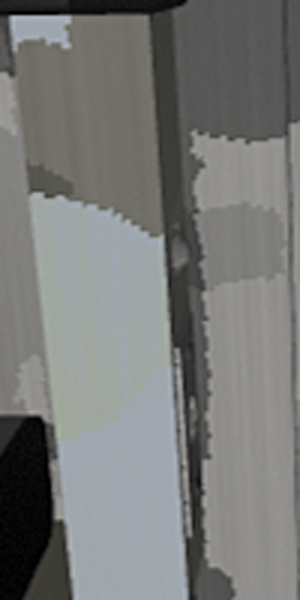

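```bash
python3 - <<'E'
from h import *
d=np.load('w1.npy');M=np.load('w1M.npy');P=cloud('wrist',d,M)
m=(d>0)&(P[...,2]>92)&(P[...,2]<99)&(abs(P[...,0]-510)<40)&(P[...,1]>-130)&(P[...,1]<-30)
cs=[]
for it in range(1):
    L=[];Rr=[]
    for v in range(420):
        u=np.flatnonzero(m[v])
        u=u[(u>150)&(u<270)]
        if len(u)>15: L.append(P[v,u[0],:2]);Rr.append(P[v,u[-1],:2])
L=np.array(L);Rr=np.array(Rr)
for E in (L,Rr):
    l=cv2.fitLine(E.astype(np.float32),cv2.DIST_HUBER,0,.1,.1).ravel();l[:2]*=np.sign(l[1])
    print('deg',np.degrees(np.arctan2(l[0],l[1])).round(2),'x at y=-83',l[2]+(-83-l[3])*l[0]/l[1])
for v,u in [(203,229),(203,230),(203,231),(200,230),(206,230)]: print(v,u,P[v,u].round(1))
# button pixels ray at z=75
p=ctrl.camera_params('wrist');f=fpx('wrist')
r=M[:3,:3]@np.array([(231-p['cx'])/f,(203-p['cy'])/f,1]);print((M[:3,3]+r*(75-M[2,3])/r[2]).round(1))
# lever points: above z 112
m=(d>0)&(P[...,2]>112)&(P[...,2]<175)&(abs(P[...,0]-520)<40)&(P[...,1]>-20)
Q=P[m];print(Q.min(0),Q.max(0)); 
top=Q[Q[:,2]>150];print('tip',top.mean(0))
E
```

```text
deg 9.58 x at y=-83 488.2494
deg 9.65 x at y=-83 524.30273
203 229 [524.9 -85.3  80.2]
203 230 [525.8 -85.5  80.1]
203 231 [526.4 -86.1  78.8]
200 230 [525.9 -83.5  77.5]
206 230 [525.  -88.5  79.2]
[525.6 -87.1  75. ]
[500.45332168 -13.10303209 112.0556823 ] [539.73353019  46.6540673  160.08942615]
tip [527.26360203  37.97375409 154.55542484]
```

The wrist view shows the sleeve edges at yaw −9.6°, with the button at about (230,203). I centre over the sleeve and look a second time.

Emit:
drive_tool --gripper '[0,0,0,0,0]' --pt "-0.0205 0.005 -0.0013" --pt "-0.0205 0.005 -0.0013" --pt "-0.0205 0.005 -0.0014" --pt "0 0 0" --pt "0 0 0" --turn '[-0.65,0,0,0,0]'

```text
time_s: 3.98
eef_pos: [503.9, -87.0, 186.3]
ee_rot: [-0.704, 0.705, -0.061, 0.061]
force: [-0.3, -0.5, -0.2]
grip_width: 1.0
```

```bash
python3 look.py w2; python3 - <<'E'
from h import *
d=np.load('w2.npy');M=np.load('w2M.npy');P=cloud('wrist',d,M);s=ctrl.sense();T=np.linalg.inv(T_tool(s))
m=(d>0)&(P[...,2]>92)&(P[...,2]<99)&(abs(P[...,0]-510)<40)&(P[...,1]>-130)&(P[...,1]<-30)
L=[];Rr=[]
for v in range(420):
    u=np.flatnonzero(m[v]);u=u[(u>150)&(u<400)]
    if len(u)>15: L.append(P[v,u[0]]);Rr.append(P[v,u[-1]])
for E in (L,Rr):
    E=np.array(E)@T[:3,:3].T+T[:3,3]
    l=cv2.fitLine(E[:,[0,2]].astype(np.float32),cv2.DIST_HUBER,0,.1,.1).ravel();l[:2]*=np.sign(l[1])
    print('tool frame deg',np.degrees(np.arctan2(l[0],l[1])).round(2),'x at z=0',l[2]+(0-l[3])*l[0]/l[1])
E
```

```text
3.9833 [503.9 -87.  186.3] [ 9.850e-01 -1.725e-01  7.000e-04] [-0.3 -0.5 -0.2]
button_tip 0.41 [531.5 -84.3  74.6]
sleeve_mid 0.96 [507.6 -82.9  72.3]
clamp_hinge 0.65 [515.5   1.2 106.9]
tool frame deg -0.25 x at z=0 -17.232384
tool frame deg -0.14 x at z=0 17.907753
```

View pics/w2.png

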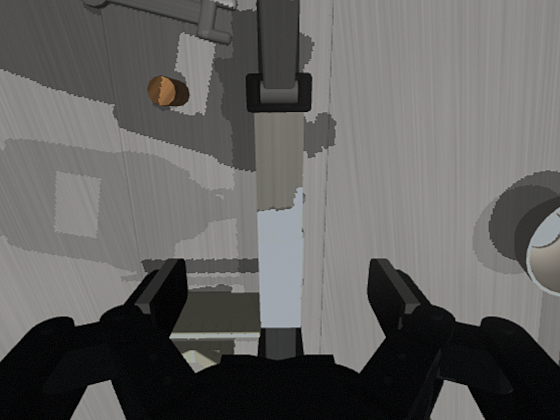

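```bash
python3 - <<'E'
from h import *
s=ctrl.sense();print(s['time_s'],s['eef_pos'].round(2),s['dq'].round(4),T_tool(s)[:3,:3].round(4))
p=ctrl.camera_params('wrist')
E
```

```text
4.2333 [505.04 -86.6  185.85] [ 0.0052  0.0002  0.0035 -0.0004 -0.0008 -0.0004] [[ 9.853e-01  5.000e-04  1.711e-01]
 [-1.711e-01 -2.000e-04  9.853e-01]
 [ 6.000e-04 -1.000e+00 -1.000e-04]]
```

Emit:
drive_tool --gripper '[0,0,0,0,0,0,0.2,0.2]' --pt "0 0.022 0.001" --pt "0 0.022 0.001" --pt "0 0.022 0.001" --pt "0 0.022 0.0007" --pt "0 0.022 0" --pt "0 0.0225 0" --pt "0 0 0" --pt "0 0 0" --turn '[0,0,0,0,0,0,0,0]' --force 20

```text
time_s: 4.9
eef_pos: [505.1, -82.6, 53.0]
ee_rot: [0.705, -0.704, 0.061, -0.06]
force: [0.2, -0.5, 1.2]
grip_width: 0.8
```

```bash
python3 look.py w3
```

```text
4.9 [505.1 -82.6  53. ] [ 0.9853 -0.1708 -0.0015] [ 0.2 -0.5  1.2]
sleeve_mid 0.83 [505.2 -83.4  75.9]
clamp_hinge 0.79 [520.9  -3.  110.3]
```

View pics/w3.png

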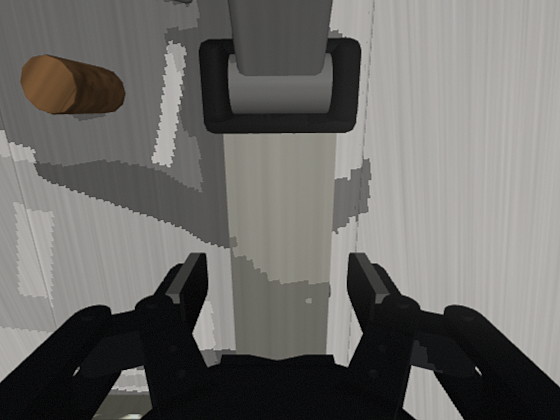

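Emit:
drive_tool --gripper '[0.2,0.35,0.45,0.5,0.55,0.6,0.7,0.8]' --pt "0.001 0 0" --pt "0 0 0" --pt "0 0 0" --pt "0 0 0" --pt "0 0 0" --pt "0 0 0" --pt "0 0 0" --pt "0 0 0" --turn '[0,0,0,0,0,0,0,0]' --force 22

```text
time_s: 5.82
eef_pos: [506.5, -83.0, 53.8]
ee_rot: [-0.704, 0.705, -0.06, 0.061]
force: [1.2, -0.4, 5.9]
grip_width: 0.424
```

```bash
python3 look.py w4; python3 -c "
from h import *
im,d=ctrl.capture('scene');save('s4',im);cv2.imwrite('pics/s4c.png',cv2.resize(cv2.imread('pics/s4.png')[150:290,130:330],None,fx=4,fy=4))
s=ctrl.sense();print(s['grip_width']*85,s['force'],s['wrist_torque'],s['eef_pos'])"
```

```text
5.8167 [506.5 -83.   53.8] [ 9.854e-01 -1.703e-01  9.000e-04] [ 1.2 -0.4  5.9]
sleeve_mid 0.71 [504.3 -84.7  72.2]
clamp_hinge 0.69 [ 5.211e+02 -4.000e-01  1.101e+02]
35.42099910051048 [-0.03254418 -0.40079618  6.48010707] [0.09253364 0.1469928  0.17555891] [506.4604086  -82.96041497  53.79421743]
```

View pics/s4c.png

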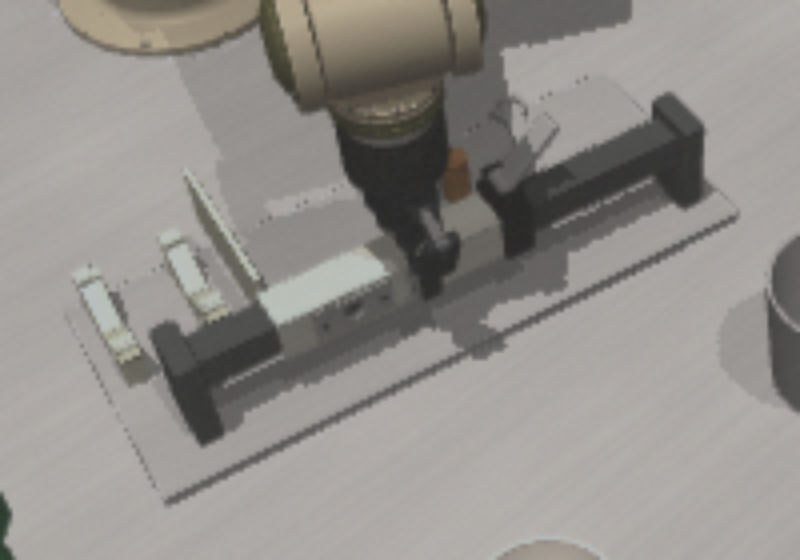

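View pics/w4.png

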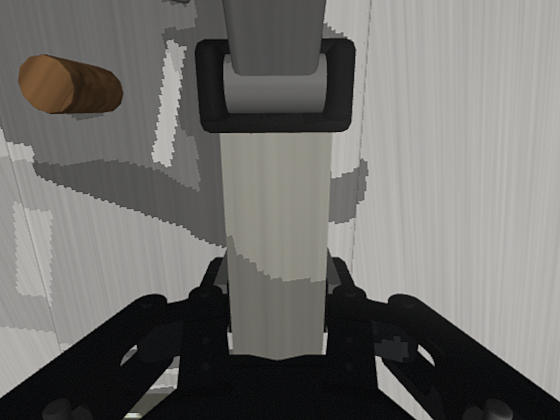

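The wrist picture shows both pads flat on the sleeve (gap columns ~228–327), and the opening of 36 mm equals the sleeve's width. The button is therefore flush under the pad. I push gently along the rail.

Emit:
drive_tool --gripper '[0.8,0.8,0.8,0.8]' --pt "0 0 0.0005" --pt "0 0 0.0005" --pt "0 0 0.0005" --pt "0 0 0" --turn '[0,0,0,0]' --force 22

```text
time_s: 6.45
eef_pos: [506.6, -82.0, 53.8]
ee_rot: [-0.704, 0.705, -0.06, 0.061]
force: [0.4, -3.1, 5.9]
grip_width: 0.419
```

```bash
cat > f.py <<'E'
from h import *
s=ctrl.sense();T=T_tool(s);p=T[:3,:3].T@s['eef_pos'];print(s['time_s'],'along',(p[2]).round(2),'across',p[0].round(2),'z',s['eef_pos'][2].round(2),'F tool',(T[:3,:3].T@s['force']).round(2),'w',(s['grip_width']*85).round(2))
E
python3 f.py
```

```text
Traceback (most recent call last):
  File "f.py", line 2, in <module>
    s=ctrl.sense();T=T_tool(s);p=T[:3,:3].T@s['eef_pos'];print(s['time_s'],'along',(p[2]).round(2),'across',p[0].round(2),'z',s['eef_pos'][2].round(2),'F tool',(T[:3,:3].T@s['force']).round(2),'w',(s['grip_width']*85).round(2))
                                                                                                                                                                                                     ^^^^^^^^^^^^^^^^^^^^^^^^^^
AttributeError: 'float' object has no attribute 'round'
```

Emit:
drive_tool --gripper '[0.8,0.8,0.8,0.8]' --pt "0 0 0.0007" --pt "0 0 0.0007" --pt "0 0 0.0006" --pt "0 0 0" --turn '[0,0,0,0]'

```text
time_s: 6.78
eef_pos: [507.0, -80.1, 53.8]
ee_rot: [-0.704, 0.705, -0.06, 0.061]
force: [-0.5, -4.0, 5.5]
grip_width: 0.426
```

```bash
sed -i "s/(s\['grip_width'\]\*85).round(2)/s['grip_width']*85/" f.py; python3 f.py
```

```text
6.7833 along 7.36 across 513.24 z 53.82 F tool [ 0.18 -5.5  -4.04] w 36.194351435533335
```

Emit:
drive_tool --gripper '[0.8,0.8,0.8,0.8]' --pt "0 0 0.0007" --pt "0 0 0.0007" --pt "0 0 0.0006" --pt "0 0 0" --turn '[0,0,0,0]'

```text
time_s: 7.12
eef_pos: [507.1, -78.9, 53.8]
ee_rot: [-0.704, 0.705, -0.06, 0.061]
force: [-2.4, -10.0, 5.4]
grip_width: 0.419
```

```bash
python3 f.py
```

```text
7.1167 along 8.42 across 513.19 z 53.8 F tool [ -0.65  -5.41 -10.24] w 35.597341917606634
```

Emit:
drive_tool --gripper '[0.8,0.8,0.8,0.8]' --pt "0 0 0.0005" --pt "0 0 0.0005" --pt "0 0 0.0004" --pt "0 0 0" --turn '[0,0,0,0]'

```text
time_s: 7.45
eef_pos: [507.3, -78.3, 53.8]
ee_rot: [-0.703, 0.706, -0.06, 0.06]
force: [-4.0, -15.3, 6.6]
grip_width: 0.425
```

```bash
python3 f.py
```

```text
7.45 along 8.99 across 513.2 z 53.81 F tool [ -1.33  -6.5  -15.81] w 36.15413575021201
```

Emit:
drive_tool --gripper '[0.8,0.8,0.8]' --pt "0 0 0.0002" --pt "0 0 0.0002" --pt "0 0 0" --turn '[0,0,0]'

```text
time_s: 7.7
eef_pos: [507.3, -78.1, 53.8]
ee_rot: [-0.703, 0.706, -0.06, 0.06]
force: [-5.2, -16.0, 4.8]
grip_width: 0.42
```

```bash
python3 f.py; python3 look.py w5;python3 - <<'E'
import cv2,numpy as np
a=cv2.imread('pics/w4.png');b=cv2.imread('pics/w5.png')
t=a[25:150,180:370];r=cv2.matchTemplate(b[0:180,160:390],t,cv2.TM_CCOEFF_NORMED);print(cv2.minMaxLoc(r), 'no motion = (20,25)')
E
```

```text
7.7 along 9.19 across 513.19 z 53.81 F tool [ -2.43  -4.69 -16.66] w 35.66501464793848
7.7 [507.3 -78.1  53.8] [ 9.854e-01 -1.702e-01  4.000e-04] [ -5.2 -16.    4.8]
sleeve_mid 0.61 [507.9 -78.9  75.4]
clamp_hinge 0.88 [524.1   4.1 111. ]
(-0.14548715949058533, 0.9856739044189453, (0, 3), (20, 26)) no motion = (20,25)
```

View pics/w5.png

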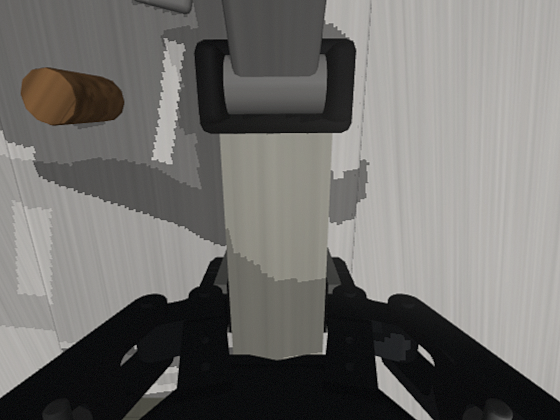

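Emit:
drive_tool --gripper '[0.8,0.8,0.8]' --pt "0 0 0.0002" --pt "0 0 0.0002" --pt "0 0 0" --turn '[0,0,0]'

```text
time_s: 8.2
eef_pos: [507.4, -77.4, 53.8]
ee_rot: [-0.703, 0.706, -0.06, 0.06]
force: [-2.8, -12.1, 5.7]
grip_width: 0.419
```

```bash
python3 f.py
```

```text
8.2 along 9.93 across 513.18 z 53.8 F tool [ -0.73  -5.62 -12.41] w 35.6218937960419
```

Emit:
drive_tool --gripper '[0.8,0.8,0.8,0.8]' --pt "0 0 0.0003" --pt "0 0 0.0003" --pt "0 0 0.0002" --pt "0 0 0" --turn '[0,0,0,0]'

```text
time_s: 8.53
eef_pos: [507.8, -74.8, 53.8]
ee_rot: [-0.704, 0.705, -0.06, 0.061]
force: [1.1, -0.2, 6.3]
grip_width: 0.418
```

```bash
python3 f.py
```

```text
8.5333 along 12.82 across 513.17 z 53.79 F tool [ 1.09 -6.34 -0.  ] w 35.50277935429082
```

The button is under the wall: force dropped to 0 and the sleeve jumped ~3 mm. I slide steadily to short of the hole zone, which I estimate at ~58 mm from the picture.

Emit:
drive_tool --gripper '[0.8,0.8,0.8,0.8,0.8,0.8,0.8,0.8,0.8,0.8,0.8,0.8,0.8,0.8,0.8,0.8,0.8]' --pt "0 0 0.0015" --pt "0 0 0.0025" --pt "0 0 0.0025" --pt "0 0 0.0025" --pt "0 0 0.0025" --pt "0 0 0.0025" --pt "0 0 0.0025" --pt "0 0 0.0025" --pt "0 0 0.0025" --pt "0 0 0.0025" --pt "0 0 0.0025" --pt "0 0 0.0025" --pt "0 0 0.0025" --pt "0 0 0.0025" --pt "0 0 0.002" --pt "0 0 0.001" --pt "0 0 0" --turn '[0,0,0,0,0,0,0,0,0,0,0,0,0,0,0,0,0]'

```text
time_s: 9.95
eef_pos: [513.9, -38.3, 53.8]
ee_rot: [-0.704, 0.705, -0.06, 0.06]
force: [-2.6, -2.2, 7.9]
grip_width: 0.417
```

```bash
python3 f.py; python3 look.py w6; python3 - <<'E'
from h import *
a=cv2.imread('pics/w4.png');b=cv2.imread('pics/w6.png')
t=a[35:135,195:360];r=cv2.matchTemplate(b[0:180,160:390],t,cv2.TM_CCOEFF_NORMED);print(cv2.minMaxLoc(r), 'no motion = (35,35)')
im,d=ctrl.capture('scene');save('s6',im);cv2.imwrite('pics/s6c.png',cv2.resize(cv2.imread('pics/s6.png')[150:290,130:330],None,fx=4,fy=4))
E
```

```text
9.95 along 49.48 across 512.92 z 53.81 F tool [-2.22 -7.88 -2.64] w 35.44434597640964
9.95 [513.9 -38.3  53.8] [ 9.855e-01 -1.699e-01  1.000e-04] [-2.6 -2.2  7.9]
sleeve_mid 0.64 [514.3 -40.9  75.8]
clamp_hinge 0.94 [528.5  45.2 111. ]
(-0.33267608284950256, 0.9935008883476257, (6, 63), (35, 35)) no motion = (35,35)
```

View pics/s6c.png

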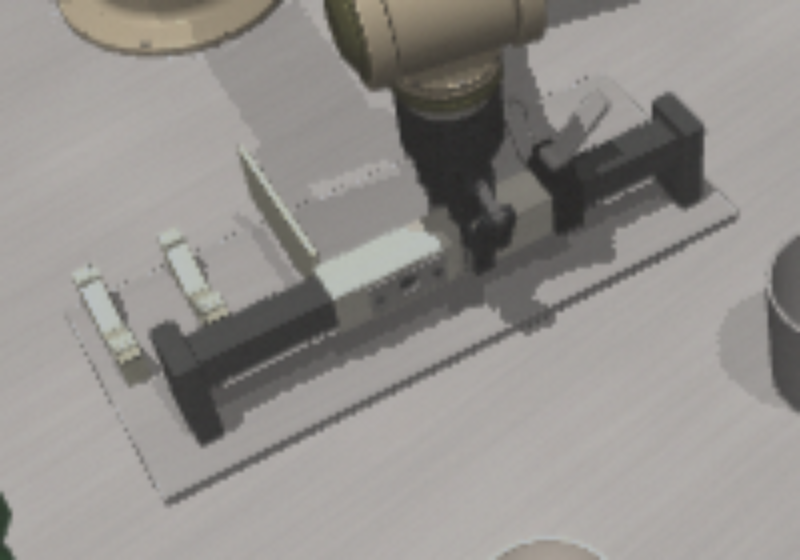

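The scene crop shows the index-plate hole at (407,280), about 12 mm short of the button's place at (422,275). I continue with force checks in short steps.

Emit:
drive_tool --gripper '[0.8,0.8,0.8,0.8,0.8,0.8,0.8,0.8]' --pt "0 0 0.001" --pt "0 0 0.001" --pt "0 0 0.001" --pt "0 0 0.001" --pt "0 0 0.001" --pt "0 0 0.001" --pt "0 0 0.001" --pt "0 0 0" --turn '[0,0,0,0,0,0,0,0]'

```text
time_s: 10.92
eef_pos: [515.2, -30.7, 53.8]
ee_rot: [0.705, -0.704, 0.06, -0.06]
force: [-1.6, 4.1, 8.6]
grip_width: 0.416
```

```bash
python3 f.py
```

```text
10.9167 along 57.4 across 512.88 z 53.82 F tool [-2.32 -8.58  3.74] w 35.36172440511582
```

Emit:
drive_tool --gripper '[0.8,0.8,0.8]' --pt "0 0 0.0005" --pt "0 0 0.0005" --pt "0 0 0.0005" --turn '[0,0,0]'

```text
time_s: 11.17
eef_pos: [515.3, -29.7, 53.8]
ee_rot: [-0.704, 0.705, -0.06, 0.06]
force: [-3.6, -0.3, 7.2]
grip_width: 0.42
```

```bash
python3 f.py
```

```text
11.1667 along 58.28 across 512.86 z 53.77 F tool [-3.47 -7.16 -0.9 ] w 35.676429763105375
```

Emit:
drive_tool --gripper '[0.8,0.8,0.8]' --pt "0 0 0.0005" --pt "0 0 0.0005" --pt "0 0 0.0005" --turn '[0,0,0]'

```text
time_s: 11.42
eef_pos: [515.5, -28.3, 53.8]
ee_rot: [-0.704, 0.705, -0.06, 0.06]
force: [-3.5, -0.5, 7.6]
grip_width: 0.418
```

```bash
python3 f.py
```

```text
11.4167 along 59.77 across 512.84 z 53.8 F tool [-3.32 -7.64 -1.1 ] w 35.54914518504007
```

Emit:
drive_tool --gripper '[0.8,0.8,0.8]' --pt "0 0 0.0005" --pt "0 0 0.0005" --pt "0 0 0.0005" --turn '[0,0,0]'

```text
time_s: 11.67
eef_pos: [515.8, -26.8, 53.8]
ee_rot: [-0.704, 0.705, -0.06, 0.06]
force: [-3.3, -1.0, 8.0]
grip_width: 0.415
```

```bash
python3 f.py
```

```text
11.6667 along 61.23 across 512.83 z 53.79 F tool [-3.09 -8.04 -1.55] w 35.28999118176011
```

Emit:
drive_tool --gripper '[0.8,0.8,0.8]' --pt "0 0 0.0004" --pt "0 0 0.0004" --pt "0 0 0.0004" --turn '[0,0,0]'

```text
time_s: 11.92
eef_pos: [516.0, -25.7, 53.8]
ee_rot: [-0.704, 0.705, -0.06, 0.06]
force: [-3.5, -0.7, 8.4]
grip_width: 0.421
```

```bash
python3 f.py
```

```text
11.9167 along 62.39 across 512.83 z 53.81 F tool [-3.37 -8.4  -1.31] w 35.74411938223503
```

Emit:
drive_tool --gripper '[0.8,0.8,0.8]' --pt "0 0 0.0004" --pt "0 0 0.0004" --pt "0 0 0.0004" --turn '[0,0,0]'

```text
time_s: 12.17
eef_pos: [516.1, -25.1, 53.8]
ee_rot: [-0.704, 0.705, -0.06, 0.06]
force: [-5.3, -6.7, 8.3]
grip_width: 0.418
```

```bash
python3 f.py
```

```text
12.1667 along 62.84 across 512.8 z 53.79 F tool [-4.05 -8.32 -7.54] w 35.528955614576205
```

Force along the rail rose to 7.5 N at ~58 mm, as at a hard stop. I check by picture.

```bash
python3 - <<'E'
from h import *
im,d=ctrl.capture('scene');save('s7',im);cv2.imwrite('pics/s7c.png',cv2.resize(cv2.imread('pics/s7.png')[195:255,190:290],None,fx=7,fy=7,interpolation=cv2.INTER_CUBIC))
for q in ['button_tip']:
    for r in ctrl.pinpoint('scene',q)[:2]: print(q,r['score'],tw(cam2world('scene'),r['centre']))
E
python3 f.py
```

```text
button_tip 0.56 [626.79434038 451.62646103   4.35877347]
12.2667 along 62.93 across 512.76 z 53.76 F tool [-2.99 -7.48 -6.36] w 35.62878818020234
```

View pics/s7c.png

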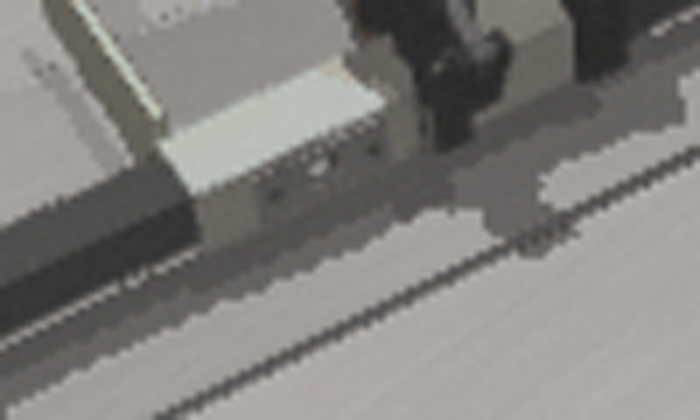

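The hole at crop (320,165) now shows the bright button in it. I back off slightly to unload it, then release gently.

Emit:
drive_tool --gripper '[0.8,0.8,0.8,0.8,0.8]' --pt "0 0 -0.0006" --pt "0 0 -0.0006" --pt "0 0 -0.0006" --pt "0 0 0" --pt "0 0 0" --turn '[0,0,0,0,0]'

```text
time_s: 12.68
eef_pos: [515.9, -26.0, 53.8]
ee_rot: [-0.704, 0.705, -0.06, 0.06]
force: [-3.0, 0.7, 7.6]
grip_width: 0.421
```

```bash
python3 f.py
```

```text
12.6833 along 62.05 across 512.81 z 53.8 F tool [-3.05 -7.61  0.22] w 35.82348797925596
```

Emit:
drive_tool --gripper '[0.4,0.2,0,0,0,0,0,0,0,0,0]' --pt "0 0 0" --pt "0 0 0" --pt "0 0 0" --pt "0 0 0" --pt "0 -0.02 0" --pt "0 -0.03 0" --pt "0 -0.03 0" --pt "0 -0.03 0" --pt "0 -0.03 0" --pt "0 0 0" --pt "0 0 0" --turn '[0,0,0,0,0,0,0,0,0,0,0]'

```text
time_s: 13.6
eef_pos: [516.4, -26.2, 194.3]
ee_rot: [-0.704, 0.705, -0.06, 0.062]
force: [-0.8, -0.8, -0.3]
grip_width: 0.998
```

```bash
python3 f.py; python3 look.py w8; python3 - <<'E'
from h import *
im,d=ctrl.capture('scene');save('s8',im);np.save('s8.npy',d);cv2.imwrite('pics/s8c.png',cv2.resize(cv2.imread('pics/s8.png')[180:260,190:310],None,fx=6,fy=6,interpolation=cv2.INTER_CUBIC))
M=cam2world('scene')
for q in ['button_tip','sleeve_mid','clamp_hinge','clamp_tip']:
    for r in ctrl.pinpoint('scene',q)[:1]: print(q,r['score'],tw(M,r['centre']).round(1))
E
```

```text
13.6 along 62.43 across 513.85 z 194.28 F tool [-0.64  0.34 -0.94] w 84.78907414519887
13.6 [516.4 -26.2 194.3] [ 0.9853 -0.1709  0.0027] [-0.8 -0.8 -0.3]
button_tip 0.61 [502.7 -83.7  -0.6]
sleeve_mid 0.78 [514.2 -29.5  74. ]
clamp_tip 0.75 [534.9  97.9 153.5]
clamp_hinge 0.82 [530.9  55.2 110.6]
sleeve_mid 0.85 [518.3 -24.9  72.6]
clamp_hinge 0.64 [530.1  56.2 112.7]
clamp_tip 0.44 [535.3  95.9 160.3]
```

View pics/s8c.png

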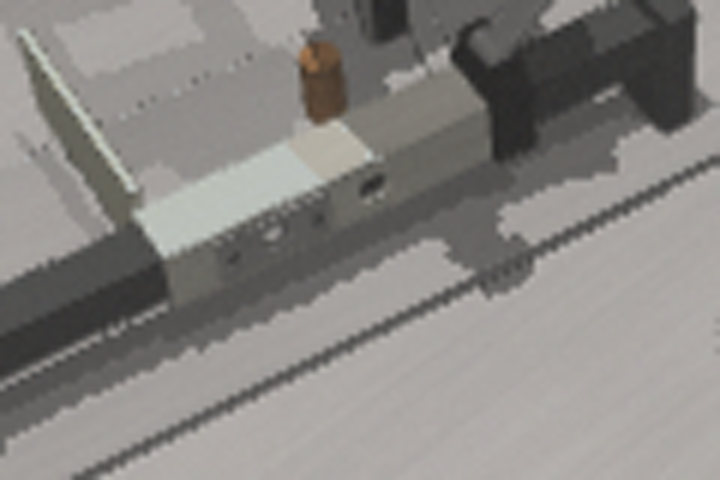

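View pics/w8.png

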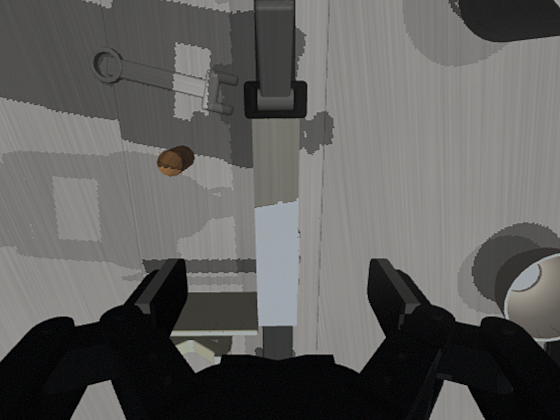

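The scene crop shows the bright button in the plate hole at (272,232) and the middle hole empty and dark at (372,183). I take a closer oblique look to see whether it stands proud.

Emit:
drive_tool --gripper '[0,0,0,0,0,0]' --pt "0.03 0.01 -0.02" --pt "0.03 0.01 -0.02" --pt "0.02 0.01 -0.01" --pt "0 0 0" --pt "0 0 0" --pt "0 0 0" --turn '[0,0,0,0,0,0]'

```text
time_s: 14.6
eef_pos: [586.0, -88.6, 163.3]
ee_rot: [0.705, -0.704, 0.061, -0.06]
force: [0.4, -0.1, 0.6]
grip_width: 1.0
```

```bash
python3 look.py w9; python3 - <<'E'
from h import *
s=ctrl.sense();M=np.load('w9M.npy');p=ctrl.camera_params('wrist');f=fpx('wrist')
c=np.linalg.inv(M)@np.array([529,-87,75,1]);u=p['cx']+f*c[0]/c[2];v=p['cy']+f*c[1]/c[2];print(u,v)
u=int(u);v=int(v);im=cv2.imread('pics/w9.png')[max(0,v-50):v+50,max(0,u-60):u+60];cv2.imwrite('pics/w9c.png',cv2.resize(im,None,fx=6,fy=6,interpolation=cv2.INTER_CUBIC))
E
```

```text
14.6 [586.  -88.6 163.3] [ 9.853e-01 -1.706e-01 -3.000e-04] [ 0.4 -0.1  0.6]
button_tip 0.72 [515.4 -25.9  74.4]
sleeve_mid 0.91 [516.2 -27.4  72.7]
clamp_hinge 0.85 [528.2  54.8 111.3]
206.91817978106175 219.73943955177407
```

View pics/w9c.png

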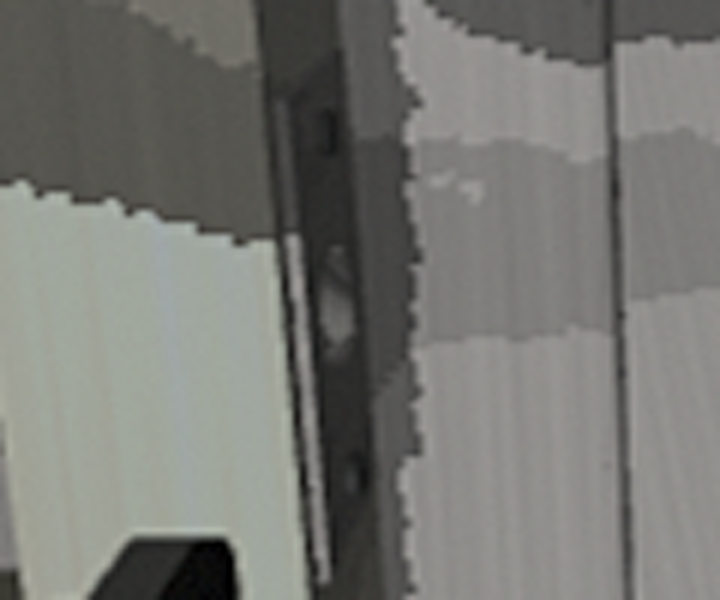

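```bash
python3 - <<'E'
from h import *
yaw=np.radians(-9.6);ex=np.array([np.cos(yaw),np.sin(yaw)]);ey=np.array([-np.sin(yaw),np.cos(yaw)]);o=np.array([506.5,-83])
def prof(d,P,t,img=None):
    L=np.stack([(P[...,:2]-o)@ex,(P[...,:2]-o)@ey,P[...,2]],-1)
    m=(d>0)&(L[...,0]>12)&(L[...,0]<30)&(abs(L[...,1])<50)&(L[...,2]>68)&(L[...,2]<82)
    for y in range(-40,41,3):
        q=L[m&(abs(L[...,1]-y)<1.5)]
        if len(q): print(t,y,len(q),'x med %.1f max %.1f'%(np.median(q[:,0]),np.percentile(q[:,0],90)))
d=np.load('w9.npy');prof(d,cloud('wrist',d,np.load('w9M.npy')),'after')
d=np.load('w1.npy');prof(d,cloud('wrist',d,np.load('w1M.npy')),'start')
E
```

```text
after -40 15 x med 17.6 max 17.9
after -37 12 x med 17.6 max 17.7
after -34 2 x med 17.7 max 17.7
after -31 10 x med 19.1 max 19.3
after -28 12 x med 19.2 max 19.6
after -25 17 x med 20.1 max 20.7
after -22 20 x med 19.3 max 20.5
after -19 16 x med 19.3 max 19.4
after -16 15 x med 19.1 max 19.3
after -13 16 x med 19.1 max 19.3
after -10 14 x med 19.1 max 19.4
after -7 16 x med 18.9 max 19.2
after -4 9 x med 19.3 max 20.4
after -1 26 x med 20.3 max 21.6
after 2 26 x med 20.1 max 21.1
after 5 14 x med 18.5 max 19.3
after 8 14 x med 19.1 max 19.4
after 11 16 x med 19.1 max 19.3
after 14 17 x med 19.1 max 19.3
after 17 19 x med 19.0 max 19.4
after 20 15 x med 19.1 max 19.8
after 23 17 x med 19.9 max 20.7
after 26 21 x med 19.5 max 20.6
after 29 20 x med 19.0 max 19.2
after 32 27 x med 18.3 max 19.2
after 35 22 x med 17.5 max 17.7
after 38 20 x med 17.5 max 17.6
start -40 6 x med 19.1 max 19.1
start -37 6 x med 19.2 max 20.1
start -34 11 x med 19.9 max 20.7
start -31 11 x med 19.4 max 20.5
start -28 8 x med 19.1 max 19.2
start -25 14 x med 18.1 max 19.0
start -22 9 x med 17.5 max 17.7
start -19 8 x med 17.6 max 17.6
start -16 8 x med 17.6 max 17.7
start -13 8 x med 17.5 max 17.7
start -10 7 x med 17.5 max 17.7
start -7 5 x med 17.4 max 18.0
start -4 11 x med 18.8 max 20.4
start -1 19 x med 20.0 max 21.5
start 2 20 x med 19.7 max 21.0
start 5 16 x med 17.8 max 19.2
start 8 8 x med 17.5 max 17.6
start 11 9 x med 17.6 max 17.7
start 14 10 x med 17.6 max 17.7
start 17 8 x med 17.6 max 17.7
start 20 8 x med 17.5 max 17.8
start 23 9 x med 17.5 max 17.7
start 26 9 x med 17.5 max 17.7
start 29 9 x med 17.4 max 17.6
start 32 8 x med 17.4 max 17.6
start 35 9 x med 17.4 max 17.5
start 38 10 x med 17.5 max 17.7
```

View pics/w9.png

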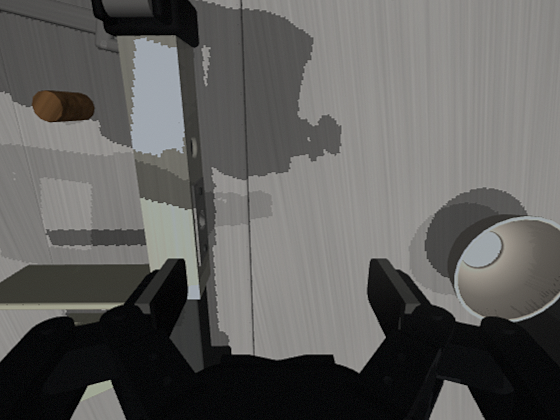

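The depth profile shows the button tip at x ≈ 21.6 mm both at the start and now, with the plate at 19.1 and the sleeve at 17.5. So it is fully popped. Now I go over the lever with shut fingers.

Emit:
drive_tool --gripper '[0.5,1,1,1,1,1,1,1,1,1,1]' --pt "0 -0.02 0" --pt "0 -0.02 0" --pt "-0.0133 0 0.0283" --pt "-0.0133 0 0.0283" --pt "-0.0133 0 0.0283" --pt "-0.0133 0 0.0283" --pt "-0.0134 0 0.0283" --pt "-0.0134 0 0.0283" --pt "0 0 0" --pt "0 0 0" --pt "0 0 0" --turn '[0,0,0,0,0,0,0,0,0,0,0]'

```text
time_s: 15.77
eef_pos: [536.5, 91.7, 203.5]
ee_rot: [-0.704, 0.705, -0.06, 0.061]
force: [-0.4, -0.5, 0.4]
grip_width: -0.003
```

```bash
python3 f.py; python3 - <<'E'
from h import *
s=ctrl.sense();yaw=np.radians(-9.6);ex=np.array([np.cos(yaw),np.sin(yaw)]);ey=np.array([-np.sin(yaw),np.cos(yaw)]);o=np.array([506.5,-83])
r=s['eef_pos'][:2]-o;print(s['eef_pos'],r@ex,r@ey)
E
```

```text
15.7667 along 181.87 across 513.17 z 203.49 F tool [-0.35 -0.39 -0.56] w -0.21926662764295585
[536.54397553  91.70586946 203.49498701] 0.4877619126934163 177.26969108958392
```

Emit:
drive_tool --gripper '[1,1,1,1,1,1,1,1,1,1,1]' --pt "0 0.02 0" --pt "0 0.016 0" --pt "0 0.005 0" --pt "0 0.005 0" --pt "0 0.005 0" --pt "0 0.005 0" --pt "0 0.005 0" --pt "0 0.005 0" --pt "0 0.005 0" --pt "0 0.005 0" --pt "0 0 0" --turn '[0,0,0,0,0,0,0,0,0,0,0]'

```text
time_s: 16.68
eef_pos: [536.2, 91.9, 126.2]
ee_rot: [-0.704, 0.705, -0.061, 0.06]
force: [0.6, 1.3, -0.3]
grip_width: -0.0
```

```bash
python3 f.py
```

```text
16.6833 along 182.15 across 512.43 z 126.21 F tool [0.42 0.31 1.37] w -0.013193153968263552
```

Emit:
drive_tool --gripper '[1,1,1,1,1,1]' --pt "0 0.002 0" --pt "0 0.002 0" --pt "0 0.002 0" --pt "0 0.002 0" --pt "0 0.001 0" --pt "0 0.001 0" --turn '[0,0,0,0,0,0]'

```text
time_s: 17.18
eef_pos: [536.5, 92.1, 117.1]
ee_rot: [0.705, -0.704, 0.061, -0.061]
force: [0.2, 1.7, 2.9]
grip_width: 0.002
```

```bash
python3 f.py
```

```text
17.1833 along 182.4 across 512.91 z 117.14 F tool [-0.07 -2.87  1.73] w 0.13218883355950872
```

Down to 117 mm with 2.9 N. I press the last bit until the stop is felt.

Emit:
drive_tool --gripper '[1,1,1,1]' --pt "0 0.001 0" --pt "0 0.001 0" --pt "0 0 0" --pt "0 0 0" --turn '[0,0,0,0]'

```text
time_s: 17.52
eef_pos: [536.6, 92.1, 115.8]
ee_rot: [0.705, -0.704, 0.06, -0.061]
force: [-1.3, 2.1, 7.0]
grip_width: -0.001
```

```bash
python3 f.py
```

```text
17.5167 along 182.37 across 513.06 z 115.81 F tool [-1.67 -7.04  1.82] w -0.06259732626649465
```

Emit:
drive_tool --gripper '[1,1,1,1]' --pt "0 0.0007 0" --pt "0 0 0" --pt "0 0 0" --pt "0 0 0" --turn '[0,0,0,0]'

```text
time_s: 17.85
eef_pos: [536.7, 92.1, 115.7]
ee_rot: [0.705, -0.704, 0.06, -0.061]
force: [-3.1, 1.8, 12.4]
grip_width: -0.002
```

```bash
python3 f.py
```

```text
17.85 along 182.37 across 513.19 z 115.65 F tool [ -3.37 -12.42   1.28] w -0.20172674993785553
```

Emit:
drive_tool --gripper '[1,1,1,1,1,1,1]' --pt "0 -0.005 0" --pt "0 -0.02 0" --pt "0 -0.03 0" --pt "0 -0.03 -0.03" --pt "0 -0.01 -0.03" --pt "0 0 0" --pt "0 0 0" --turn '[0,0,0,0,0,0,0]'

```text
time_s: 18.43
eef_pos: [526.2, 32.2, 209.3]
ee_rot: [-0.704, 0.705, -0.061, 0.062]
force: [-0.6, 0.3, 0.5]
grip_width: 0.001
```

```bash
python3 look.py w10; python3 - <<'E'
from h import *
im,d=ctrl.capture('scene');save('s10',im);cv2.imwrite('pics/s10c.png',cv2.resize(cv2.imread('pics/s10.png')[150:270,180:320],None,fx=5,fy=5,interpolation=cv2.INTER_CUBIC))
yaw=np.radians(-9.6);ex=np.array([np.cos(yaw),np.sin(yaw)]);ey=np.array([-np.sin(yaw),np.cos(yaw)]);o=np.array([506.5,-83])
for n,dd,M in [('scene',d,cam2world('scene')),('wrist',np.load('w10.npy'),np.load('w10M.npy'))]:
    P=cloud(n,dd,M);L=np.stack([(P[...,:2]-o)@ex,(P[...,:2]-o)@ey,P[...,2]],-1)
    m=(dd>0)&(abs(L[...,0])<7)&(L[...,2]<170)
    for y in range(130,221,6):
        q=L[m&(abs(L[...,1]-y)<3)]
        if len(q): print(n,y,np.median(q[:,2]).round(1))
    if n=='scene':
        b=(dd>0)&(L[...,0]>14)&(L[...,0]<30)&(abs(L[...,1])<20)&(L[...,2]>68)&(L[...,2]<82)
        print('button max x',np.percentile(L[b][:,0],99),'plate',np.median(L[b][:,0]))
for q in ['cork','wrench']:
    for r in ctrl.pinpoint('scene',q)[:1]: print(q,tw(cam2world('scene'),r['centre']).round(1))
E
```

```text
18.4333 [526.2  32.2 209.3] [ 9.849e-01 -1.731e-01  5.000e-04] [-0.6  0.3  0.5]
sleeve_mid 0.81 [516.2 -28.3  72.2]
clamp_tip 0.97 [540.9 112.2 115.2]
clamp_hinge 0.89 [529.3  54.6 112.7]
scene 130 100.9
scene 136 102.2
scene 142 13.3
scene 148 14.7
scene 154 115.2
scene 160 93.1
scene 166 91.5
scene 172 90.2
scene 178 91.3
scene 184 89.9
scene 190 91.2
scene 196 91.5
scene 202 91.1
scene 208 89.0
scene 214 15.4
scene 220 91.0
button max x 24.64132183508719 plate 20.403240051362367
wrist 130 102.5
wrist 136 118.4
wrist 142 118.0
wrist 148 116.0
wrist 154 115.9
wrist 160 115.9
wrist 166 116.1
wrist 172 115.8
wrist 178 116.0
wrist 184 115.8
wrist 190 115.8
wrist 196 115.9
wrist 202 92.3
wrist 208 91.6
wrist 214 91.5
wrist 220 91.3
cork [427.8  16.6  13. ]
wrench [427.6  97.1  13. ]
```

View pics/s10c.png

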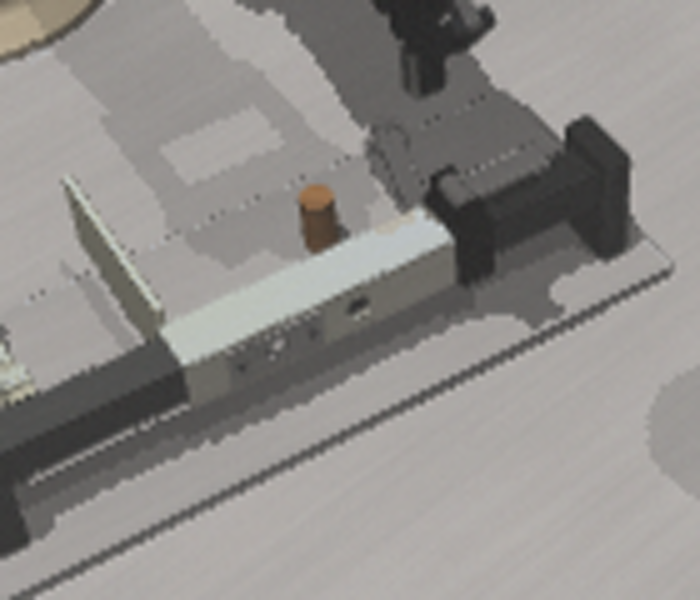

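The picture shows the lever flat: the wrist depth reads 115.8–116.1 mm along its whole length. The button is bright in the plate hole at (275,345), the cork and wrench are in place, and the gripper is clear. I hand in.

```bash
python3 -c "
from rig import ctrl
print(ctrl.finish_job())"
```

```text
the job is handed in; nothing more can be done
None
```

The cradle is set for the longer bottles and the job was handed in at about 19 s of the 51 s. No verdict is reported, so the results below are my own measurements.

**Sleeve:** I pinched it across the button at 22 N and pushed along the rail. The push peaked at about 17 N when the button wedged under the wall. I slid the sleeve until it stopped at about +58 mm, where the force reached about 7.5 N. Then I backed off 0.9 mm to unload the button and released.

**Button:** Before folding the lever, the depth readings put the button tip 21.6 mm from the rail axis, against 21.5 mm at the start, so it is fully out through the index plate. The last scene picture still shows it in that hole.

**Clamp lever:** I pressed it down with shut fingers to 12 N against its stop. Its top measures 115.8 to 116.1 mm high along its length; the expected height is 116 mm.

**Bystanders:** The cork and wrench read within about 3 mm of their first readings. I did not measure the bottles, spray, bowl or pail again, but the arm did not go near them. The gripper was clear of everything at hand-in.

**Checks that disagreed:**
- The network's `button_tip` reports after the slide were wrong, so I went by the depth profile and pictures instead.
- The scene camera's depth over the lever was patchy because its view was poor, so the flatness rests on the wrist camera.

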